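# Gauge the stop socket and fit the matching post

### The job

Pick up the steel depth rod, keep hold of it and lower it into the bore of the aluminium socket block until its sprung tip is pressed in on the bottom, so that you learn how deep the bore is; then put the rod back upright in its rest. Of the two plain steel posts, take the one that will stand 40 mm above the block when it rests on that bottom, lower it in until it stands on the bottom before you let go, and leave it standing there upright.

Things in the scene. Friction and masses are not known exactly. Their poses are not given: they have to be found in the camera images.
- socket_mouth (a point): centre of the bore mouth, level with the flat top of the fixed aluminium socket block (70 x 70 x 70 mm, two dark screwed feet 17 mm wide, 10 mm high), 70 mm above the deck. Vertical round blind bore 32 mm wide. A flat firm stop inside is its bottom, either 30 or 55 mm below the mouth: this differs from time to time and must be probed.
- depth_rod: steel depth rod, 115 mm long, upright in a fixed grey rest (50 x 50 x 80 mm, hole 24 mm wide) that stands under its first position. Origin at the lower tip, z up. Sprung feeler pin 6 mm thick from 0 to 8 mm, shaft 10 mm thick to 75 mm; collar 36 mm wide, 75 to 80 mm, sits on the rest's top (tip then 5 mm above the deck); round dark handle 24 mm thick, 80 to 115 mm: grip here. 0.12 kg.
- feeler (a joint): sprung feeler pin at the rod's tip: 0 m when free, grows as something pushes it up into the rod, to 0.006 m; takes about 0.8 N to start and 2.3 N fully in.
- short_post: short plain round steel post, 20 mm thick, 70 mm long, standing free on the deck. Origin at the centre of its flat underside, z up along it. A thin dark line goes round it 40 mm below its top. It matches a bore 30 mm deep. 0.12 kg.
- long_post: long plain round steel post, 20 mm thick, 95 mm long, standing free on the deck. Origin at the centre of its flat underside, z up along it. A thin dark line goes round it 40 mm below its top. It matches a bore 55 mm deep. 0.12 kg.
There are look-alikes about, which are no part of the job. Leave any pink or purple look-alike of the short_post alone.

How it is judged (in metres and radians):
On the way, in this order (a step that is already met when the one before it is completed fails the run):
1. the rod, held in the fingers, has its sprung tip pressed in (1.5 mm or more) on the bottom of the bore (horizontal distance between depth_rod and socket_mouth below 0.012 m and z of depth_rod in the frame of socket_mouth below -0.026 m and value of joint feeler above 0.0015 m and contact force between depth_rod and the fingers above 0.5 N), for 0.1 s.
2. the rod hangs in its rest again, let go (distance of depth_rod from where it was at the start of the episode below 0.018 m and angle between depth_rod's own z axis and vertical below 0.17 rad and contact force between depth_rod and the fingers below 0.1 N), for 0.2 s.
3. the matching post, still held in the fingers, is down in the bore within 10 mm of the bottom (((horizontal distance between short_post and socket_mouth below 0.012 m and z of short_post in the frame of socket_mouth between -0.038 and -0.02 m and angle between short_post's own z axis and vertical below 0.17 rad and contact force between short_post and the fingers above 0.5 N) or (horizontal distance between long_post and socket_mouth below 0.012 m and z of long_post in the frame of socket_mouth between -0.063 and -0.045 m and angle between long_post's own z axis and vertical below 0.17 rad and contact force between long_post and the fingers above 0.5 N))), for 0.05 s.
At the end, for the whole second after the job is handed in: The post that matches the bore's depth stands in the bore, at rest and upright within 10 degrees, its underside on the bottom so that it stands 40 mm above the block's top (within 8 mm); the depth rod hangs upright (within 10 degrees) in its rest, within 18 mm of where it was at the start (distance of depth_rod from where it was at the start of the episode below 0.018 m and angle between depth_rod's own z axis and vertical below 0.17 rad and ((horizontal distance between short_post and socket_mouth below 0.012 m and z of short_post in the frame of socket_mouth between -0.038 and -0.022 m and angle between short_post's own z axis and vertical below 0.17 rad and linear speed of short_post below 0.02 m/s) or (horizontal distance between long_post and socket_mouth below 0.012 m and z of long_post in the frame of socket_mouth between -0.063 and -0.047 m and angle between long_post's own z axis and vertical below 0.17 rad and linear speed of long_post below 0.02 m/s))); the robot touches nothing.
It also fails if it takes over 58 s, if anything falls off the work surface, if the arm or the gripper's body presses on something with over 40 N, if the wrist force passes 120 N, or if a joint passes its speed limit or range.

### The arm

A 6-joint arm with a two-finger parallel gripper is mounted at the origin on a cart in front of the work surface, level with it; the furniture and walls round the work are solid. World frame = base frame: x ahead of the robot, y to its left, z up, the work surface at z = 0. Lengths are in mm, angles in rad, forces in N, time in s.
With the tool pointing down it reaches from about 350 to 975 mm from the base axis. Payload 4.9 kg.
Tool frame: the origin (TCP) lies at the very end of the fingers, on their centre line; the grasp point (between the pads) lies 19 mm behind it; x points along the fingers, z is the direction in which the jaws open and shut, and the axes are right-handed (so a half turn about x gives the same grasp; the last joint's range is limited). The gripper opens to 85 mm and grips with 20 to 120 N. Pads are 22 mm wide; open, the fingers measure 114 mm over their backs; the gripper's body (76 mm by 85 mm) begins 54 mm behind the grasp point. The pads swing forward as they close: fully open they stand 13 mm farther back than shut.
Start: joints at [-1.426, 0.053, 1.613, -0, 1.476, -0.119], TCP at [162.965, -603.361, 231.304] pointing down, gripper open.
Joint ranges: [-3.01, 3.01], [-1.01, 2.22], [0.06, 2.58], [-1.02, 4.17], [0.09, 2.62], [-3.14, 3.14]. Speed limits (rad/s): [2.57, 2.57, 3.14, 3.14, 3.14, 3.14].

### API

Orientations are given as a unit quaternion [w, x, y, z].
In Python, from rig import monitor, optics, ticket gives the robot as it stands.
- The arm moves only by the tool send_rows, never from a script. Its argument "targets" is a list of rows, each an object with "dp": the shift along the tool's x, y, z in mm, a list of three; "yaw": the turn about the tool's x in degrees. In form: [{"dp": [dx, dy, dz], "yaw": yaw}, ...]. A call has 1 to 5 rows; each row is the pose to reach, as a shift and turn from the pose measured when the call began, along the tool's axes at that moment; what a row does not reach only later rows make up. A row lasts 1/10 s, in which the tool goes at most 50 mm and 8.59 degrees, less where a joint would pass 70% of its speed; a pose out of reach is approached as far as the arm can. A call with a gripper value outside its range is refused whole. "grip" is the gripper's target within -1 to 1 (fully open at 1, half-way at 0, shut at -1), set as the call begins (left out, the last holds). The fingers move at their own pace and stop on an object; "squeeze" is the grip in N (left out, the last holds). Time passes only in rows, so rows that repeat a pose let the fingers close. It gives the time, the measured TCP pose, the force and the opening at its end, in the units of the state.
- monitor.read_state(): the state, without advancing time (a new reading comes with each control period).
- optics.snapshot(name): name is "scene" or "top" or "wrist"; returns the picture (384x512x3 uint8, red, green, blue); there is no depth.
- optics.camera_info(name): a dict with "camera_matrix" (3x3 intrinsics, pixels), "world_from_camera" (4x4, takes a point from camera to world coordinates); the wrist camera has in their place "mount" (4x4, takes a point from camera to tool coordinates, whose origin is the TCP and whose axes are the tool frame's). Camera axes: x right, y down, z forward; pixel columns grow to the right and rows downward; lengths in mm; the calibration is good to about 2 mm. A picture is of the moment at which its call begins: read the wrist's pose just before it. camera_info takes no time and is no camera call.
- ticket.job_done(): hands the job in, once; it reports no verdict.
The state is a dict: "t": time; "qpos": joint angles; "dq": joint speeds; "joint_efforts": joint torques, N m; "tcp_pos": TCP position; "tcp_rot": TCP orientation; "contact_force": force on the tool from outside, world axes, zero at the start; "ft_torque": the same for the moment, N m; "grip_width": finger opening in mm.
Only numpy, scipy, OpenCV 4.12 (cv2) and the standard library are available. Lean on these libraries where they do the work, as an engineer would, in place of code of your own. Each camera call takes 0.05 s, during which the arm holds its last target.

## Working session

There is one attempt and no reset: what is moved stays moved. The work goes in short steps, Python scripts to look and compute and a tool call to move; the robot and the scene stay as the last step left them, time stands still between calls to the robot, and variables do not carry over. Pictures are saved under pics/ and viewed, and the job is handed in when it is done.

Besides the shell and the picture viewer there is one more tool, called as a command line: name --argument value ..., lists and objects as JSON in quotes. send_rows: Moves the arm, as the interface text tells. Its arguments: {"type":"object","properties":{"targets":{"type":"array","items":{"type":"object","properties":{"dp":{"type":"array","items":{"type":"number"}},"yaw":{"type":"number"}}}},"grip":{"type":"number"},"squeeze":{"type":"number"}},"required":["targets"]}

```bash
mkdir -p pics; ls; python3 - <<'E'
from rig import monitor, optics, ticket
import cv2
print(monitor.read_state())
for n in ["scene","top"]:
    im=optics.snapshot(n); cv2.imwrite(f"pics/{n}0.png",im[:,:,::-1])
    i=optics.camera_info(n); print(n,i["camera_matrix"],i["world_from_camera"])
print(optics.camera_info("wrist"))
E
```

```text
pics
{'t': 0.0, 'qpos': array([-1.42598562e+00,  5.33887359e-02,  1.61429974e+00, -6.55724513e-07,
        1.47599358e+00, -1.19034308e-01]), 'dq': array([-0.0008329 , -0.00016403, -0.00209302, -0.00129821, -0.00126688,
       -0.00078635]), 'joint_efforts': array([-2.82698975e-04, -3.93686557e+01, -3.70173132e+01, -7.98338419e-05,
        6.98415228e-03, -9.40680962e-06]), 'tcp_pos': array([ 162.88534892, -602.75512648,  230.03982877]), 'tcp_rot': array([ 0.56089602,  0.43040048,  0.56195442, -0.42936967]), 'contact_force': array([ 0.00749571,  0.71435856, -0.11198659]), 'ft_torque': array([-0.03126314, -0.03466937, -0.03254613]), 'grip_width': 85.15630072825871}
scene [[481.7156632    0.         254.52807555]
 [  0.         481.7156632  193.75659079]
 [  0.           0.           1.        ]] [[-6.74988891e-01 -3.64618050e-01  6.41438754e-01 -1.36025217e+02]
 [-7.37697280e-01  3.17148189e-01 -5.96003145e-01  6.52283502e+02]
 [ 1.38823648e-02 -8.75483126e-01 -4.83049248e-01  5.67015483e+02]
 [ 0.00000000e+00  0.00000000e+00  0.00000000e+00  1.00000000e+00]]
top [[360.38631421   0.  
[... 198 characters left out ...]
3982e-02 -2.94347145e-02  5.39843992e+01]
 [ 2.70351259e-02 -1.13523289e-01 -9.93167440e-01  9.20587985e+02]
 [ 0.00000000e+00  0.00000000e+00  0.00000000e+00  1.00000000e+00]]
{'camera_matrix': array([[266.13304184,   0.        , 252.73630059],
       [  0.        , 266.13304184, 190.0700263 ],
       [  0.        ,   0.        ,   1.        ]]), 'mount': array([[-7.56126913e-04, -2.90588336e-01,  9.56847870e-01,
        -1.42154325e+02],
       [ 1.40989615e-03, -9.56847503e-01, -2.90587110e-01,
         7.47319707e+01],
       [ 9.99998720e-01,  1.12933540e-03,  1.13319753e-03,
         2.24256263e-01],
       [ 0.00000000e+00,  0.00000000e+00,  0.00000000e+00,
         1.00000000e+00]])}
```

View pics/scene0.png

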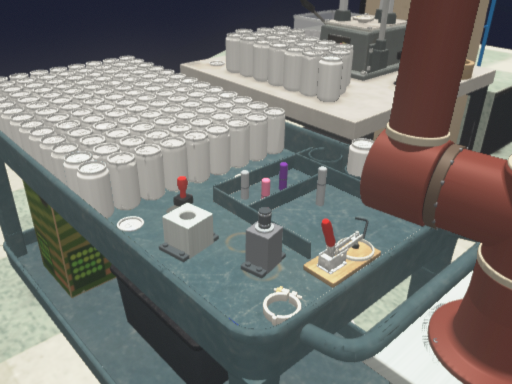

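View pics/top0.png

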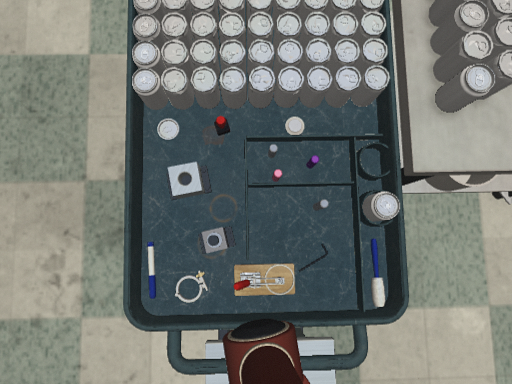

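The top view shows the block at (184,178), the rod in its rest at (214,240), grey posts at (273,149) and (323,204), and pink and purple look-alikes at (278,174) and (313,160). I'll enlarge these areas.

```bash
python3 - <<'E'
import cv2
t=cv2.imread("pics/top0.png"); s=cv2.imread("pics/scene0.png")
cv2.imwrite("pics/t1.png",cv2.resize(t[130:265,160:345],None,fx=4.2,fy=4.2,interpolation=cv2.INTER_CUBIC))
cv2.imwrite("pics/s1.png",cv2.resize(s[150:280,150:345],None,fx=4,fy=4,interpolation=cv2.INTER_CUBIC))
E
```

```text
(no output)
```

View pics/t1.png

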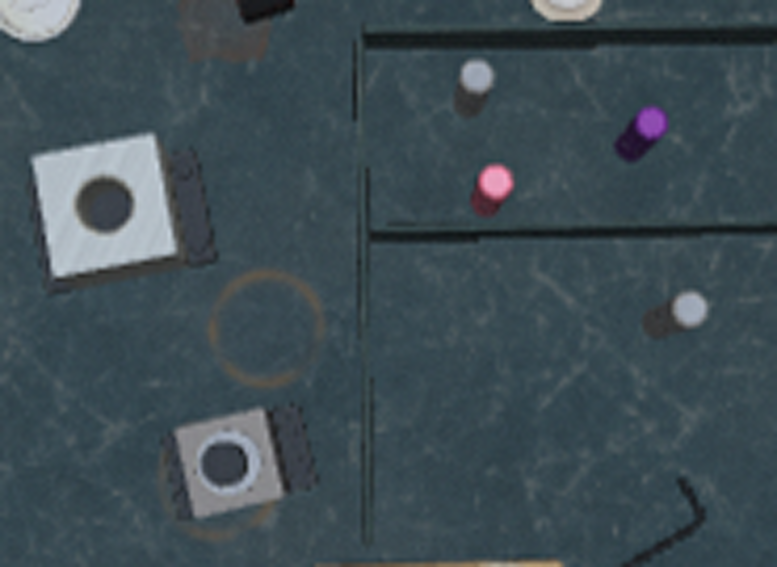

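View pics/s1.png

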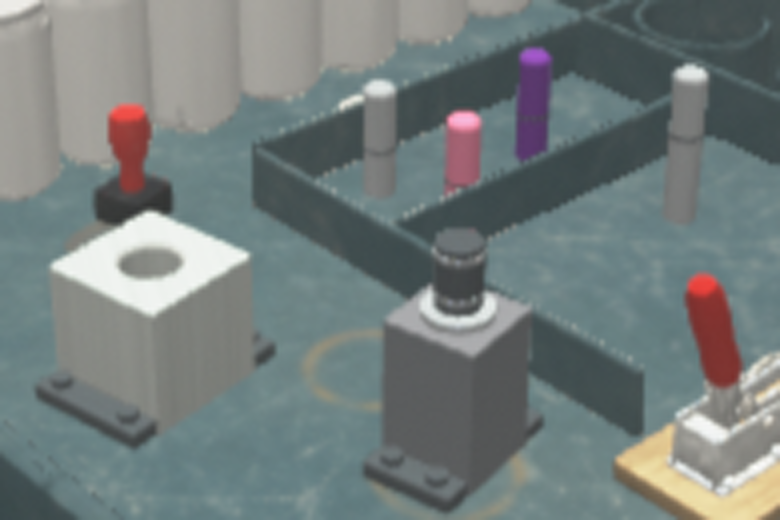

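```bash
cat > h.py <<'E'
import numpy as np
from scipy.spatial.transform import Rotation as R
def ray(K,T,u,v):
    d=np.linalg.solve(K,[u,v,1.]); return T[:3,3],T[:3,:3]@d
def onz(K,T,u,v,z):
    o,d=ray(K,T,u,v); return o+d*(z-o[2])/d[2]
def wristT(o,st):
    i=o.camera_info("wrist"); q=st["tcp_rot"]; M=np.eye(4)
    M[:3,:3]=R.from_quat([q[1],q[2],q[3],q[0]]).as_matrix(); M[:3,3]=st["tcp_pos"]
    return i["camera_matrix"], M@i["mount"]
def proj(K,T,p):
    c=np.linalg.inv(T)@np.r_[p,1]; return (K@c[:3])[:2]/c[2]
def rot(st):
    q=st["tcp_rot"]; return R.from_quat([q[1],q[2],q[3],q[0]]).as_matrix()
def tool(st,target):  # dp in tool axes
    return rot(st).T@(np.array(target)-st["tcp_pos"])
E
python3 - <<'E'
from h import *
from rig import monitor, optics
np.set_printoptions(precision=1,suppress=True)
c={n:(optics.camera_info(n)["camera_matrix"],optics.camera_info(n)["world_from_camera"]) for n in("top","scene")}
f=lambda u,v:((u+.5)/4.2-.5+160,(v+.5)/4.2-.5+130)
g=lambda u,v:((u+.5)/4-.5+150,(v+.5)/4-.5+150)
for n,a,b,z in[("mouth",(105,205),(151,263),70),("rod",(224,462),(460,238),120),("collar",(229,461),(458,308),85),("short",(477,77),(380,87),70),("long",(690,309),(690,73),95),("pink",(497,182),(463,120),70),("purp",(652,123),(535,56),95)]:
    o,d=ray(*c["top"],*f(*a)); o2,d2=ray(*c["scene"],*g(*b))
    A=np.c_[d,-d2]; s=np.linalg.lstsq(A,o2-o,rcond=None)[0]
    print(n,onz(*c["top"],*f(*a),z),onz(*c["scene"],*g(*b),z),"tri",o+d*s[0],o2+d2*s[1])
s=monitor.read_state(); print(rot(s))
E
```

```text
mouth [545.6 196.7  70. ] [545.8 198.3  70. ] tri [545.7 196.9  69.2] [546.5 197.7  69.4]
rod [400.5 126.5 120. ] [402.9 125.9 120. ] tri [400.5 126.4 121.1] [401.5 127.3 121.2]
collar [400.6 126.9  85. ] [399.8 128.9  85. ] tri [400.6 127.   83.8] [401.2 127.6  83.8]
short [616.1 -16.   70. ] [618.8 -16.4  70. ] tri [615.8 -16.   71. ] [617.  -14.8  71.2]
long [ 477.8 -127.7   95. ] [ 479.8 -126.9   95. ] tri [ 477.8 -127.6   95.6] [ 479.3 -126.3   95.4]
pink [554.8 -25.7  70. ] [556.6 -24.   70. ] tri [554.8 -25.8  69.9] [556.6 -24.   70. ]
purp [ 582.3 -111.    95. ] [552.8 -76.5  95. ] tri [ 587.4 -115.9   70.3] [ 588.8 -114.6   70.3]
[[-0.   1.   0.3]
 [ 0.   0.3 -1. ]
 [-1.   0.  -0. ]]
```

```bash
python3 - <<'E'
from h import *
from rig import monitor, optics
np.set_printoptions(precision=2,suppress=True)
s=monitor.read_state(); print(rot(s))
for p in [(430,-300,250),(401,127,200)]: print(tool(s,p))
E
```

```text
[[-0.    0.97  0.26]
 [ 0.    0.26 -0.97]
 [-1.    0.   -0.  ]]
[ -19.33  336.83 -222.72]
[  31.47  420.17 -642.41]
```

send_rows --targets '[{"dp": [-20,337,-223]},{"dp": [-20,337,-223]},{"dp": [-20,337,-223]},{"dp": [-20,337,-223]},{"dp": [-20,337,-223]}]' --grip 0.3 --squeeze 40

```text
invalid input
```

send_rows --targets '[{"dp": [-20,337,-223],"yaw": 0},{"dp": [-20,337,-223],"yaw": 0},{"dp": [-20,337,-223],"yaw": 0},{"dp": [-20,337,-223],"yaw": 0},{"dp": [-20,337,-223],"yaw": 0}]' --grip 0.3 --squeeze 40

```text
t: 0.6
tcp_pos: [328.7, -414.0, 242.8]
tcp_rot: [0.561, 0.431, 0.562, -0.429]
contact_force: [0.4, -0.4, 0.1]
grip_width: 55.7
```

send_rows --targets '[{"dp": [0,140,-132],"yaw": 0},{"dp": [0,140,-132],"yaw": 0},{"dp": [0,140,-132],"yaw": 0},{"dp": [0,140,-132],"yaw": 0},{"dp": [0,150,-180],"yaw": 0}]'

```text
t: 1.1
tcp_pos: [428.0, -199.5, 242.8]
tcp_rot: [0.561, 0.431, 0.562, -0.429]
contact_force: [0.8, 0.2, 0.4]
grip_width: 55.4
```

```bash
python3 - <<'E'
from h import *
from rig import monitor, optics
np.set_printoptions(precision=2,suppress=True)
s=monitor.read_state(); print(s["tcp_pos"],s["qpos"])
for p in [(430,-300,250),(401,127,200)]: print(tool(s,p))
E
```

```text
[ 427.99 -199.53  242.81] [-0.6  -0.33  1.94  0.    1.53  0.71]
[ -7.51 -24.28  97.49]
[  43.84   59.15 -322.12]
```

send_rows --targets '[{"dp": [0,59,-322],"yaw": 0},{"dp": [0,59,-322],"yaw": 0},{"dp": [0,59,-322],"yaw": 0},{"dp": [0,59,-322],"yaw": 0},{"dp": [0,59,-322],"yaw": 0}]'

```text
t: 1.6
tcp_pos: [406.3, 49.9, 243.4]
tcp_rot: [0.561, 0.431, 0.562, -0.429]
contact_force: [1.2, 0.4, 0.7]
grip_width: 55.1
```

send_rows --targets '[{"dp": [0,15,-82],"yaw": 0},{"dp": [0,15,-82],"yaw": 0},{"dp": [0,15,-82],"yaw": 0},{"dp": [0,15,-82],"yaw": 0}]'

```text
t: 2.0
tcp_pos: [399.0, 133.4, 243.2]
tcp_rot: [0.561, 0.43, 0.563, -0.429]
contact_force: [-0.5, 0.0, -0.5]
grip_width: 55.3
```

```bash
cat > look.py <<'E'
from h import *
from rig import monitor, optics
import cv2,sys
np.set_printoptions(precision=1,suppress=True)
s=monitor.read_state(); im=optics.snapshot("wrist")
K,T=wristT(optics,s)
n=sys.argv[1]; im=np.ascontiguousarray(im[:,:,::-1]); cv2.imwrite(f"pics/{n}_raw.png",im); np.savez(f"pics/{n}.npz",K=K,T=T)
im=cv2.resize(im,None,fx=1.5,fy=1.5,interpolation=cv2.INTER_CUBIC)
for a in sys.argv[2:]:
    p=[float(v) for v in a.split(",")]; u=proj(K,T,p)*1.5+.25; cv2.drawMarker(im,tuple(int(v) for v in u.round()),(0,255,0),cv2.MARKER_CROSS,12,1); print(a,u)
cv2.imwrite(f"pics/{n}.png",im); print(s["t"],s["tcp_pos"],s["contact_force"],s["grip_width"])
E
python3 look.py w1 401,127,120 545.7,197,70
```

```text
401,127,120 [388.8 276.8]
545.7,197,70 [346.7  38.3]
2.0 [399.  133.4 243.2] [-0.5  0.  -0.5] 55.33391298374524
```

View pics/w1.png

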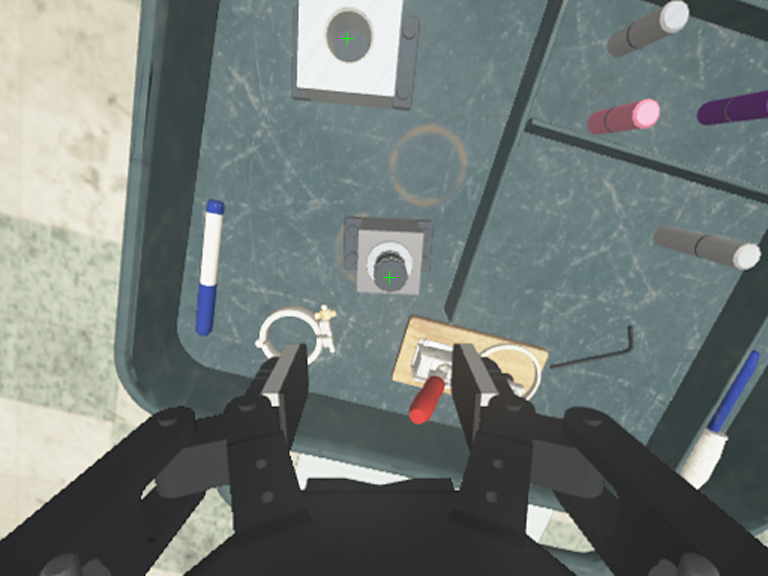

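```bash
cat > d.py <<'E'
from h import *
from rig import monitor
import sys
np.set_printoptions(precision=1,suppress=True)
s=monitor.read_state(); print(s["tcp_pos"],s["contact_force"],s["grip_width"])
for a in sys.argv[1:]: print(a,tool(s,[float(v) for v in a.split(",")]))
E
python3 d.py 402,127,130 402,127,90
python3 - <<'E'
from h import *
d=np.load("pics/w1.npz")
for u,z in[((390,272),120),((349,36),70),((675,15),70),((745,256),95)]: print(onz(d["K"],d["T"],(u[0]-.25)/1.5,(u[1]-.25)/1.5,z))
E
```

```text
[399.2 132.7 243.3] [ 0.3 -0.4 -1.2] 55.65884456772327
402,127,130 [113.3   1.2   6.5]
402,127,90 [153.3   1.2   6.6]
[404.51632513 127.13295813 120.        ]
[547.51130584 195.78738416  70.        ]
[618.47954448 -16.23173269  70.        ]
[ 479.71924744 -126.01735492   95.        ]
```

send_rows --targets '[{"dp": [40,2,6.5],"yaw": 0},{"dp": [80,2,6.5],"yaw": 0},{"dp": [105,2,6.5],"yaw": 0},{"dp": [113,2,6.5],"yaw": 0},{"dp": [113,2,6.5],"yaw": 0}]'

```text
t: 2.55
tcp_pos: [402.2, 126.1, 129.2]
tcp_rot: [0.56, 0.43, 0.562, -0.431]
contact_force: [-0.2, 0.7, 0.5]
grip_width: 55.7
```

```bash
python3 look.py w2 402,127,120 402,127,85; python3 d.py 402,127,90
```

```text
402,127,120 [376.1 351.2]
402,127,85 [376.8 319.7]
2.55 [402.2 126.1 129.2] [-0.2  0.7  0.5] 55.734487956590954
[403.2 126.4 130.8] [-0.2 -1.1 -0.3] 55.49899277068356
402,127,90 [40.8 -1.1 -0.8]
```

View pics/w2.png

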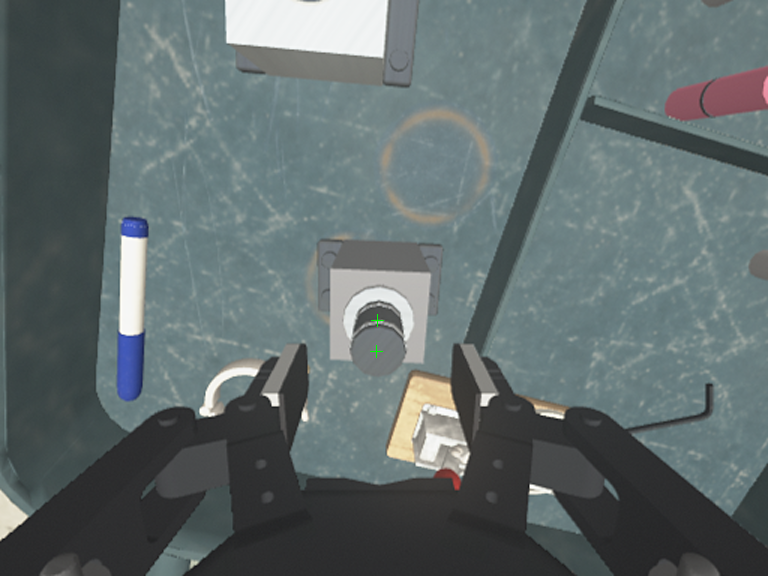

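```bash
python3 - <<'E'
from h import *
from rig import optics
c={n:(optics.camera_info(n)["camera_matrix"],optics.camera_info(n)["world_from_camera"]) for n in("top","scene")}
o,d=ray(*c["top"],236,287);o2,d2=ray(*c["scene"],326,220.5)
s=np.linalg.lstsq(np.c_[d,-d2],o2-o,rcond=None)[0]; print(o+d*s[0],o2+d2*s[1])
E
```

```text
[298.13938209  77.42539759 125.02103899] [298.92740797  78.0927445  124.92958502]
```

send_rows --targets '[{"dp": [15,0,0],"yaw": 0},{"dp": [30,0,0],"yaw": 0},{"dp": [39,0,0],"yaw": 0},{"dp": [39,0,0],"yaw": 0}]'

```text
t: 3.0
tcp_pos: [403.4, 126.4, 92.1]
tcp_rot: [0.56, 0.431, 0.562, -0.43]
contact_force: [-0.2, 0.0, -0.0]
grip_width: 55.7
```

send_rows --targets '[{"dp": [0,0,0],"yaw": 0},{"dp": [0,0,0],"yaw": 0},{"dp": [0,0,0],"yaw": 0},{"dp": [0,0,0],"yaw": 0},{"dp": [0,0,0],"yaw": 0}]' --grip -1 --squeeze 40

```text
t: 3.5
tcp_pos: [404.3, 126.6, 93.5]
tcp_rot: [0.561, 0.432, 0.561, -0.429]
contact_force: [-1.1, 0.4, 6.5]
grip_width: 23.0
```

```bash
for i in 1; do python3 look.py w3 402,127,120; done; python3 d.py
```

```text
402,127,120 [374.8 405.2]
3.5 [404.3 126.6  93.5] [-1.1  0.4  6.5] 23.015882524833867
[404.3 126.6  93.4] [-0.8 -0.   5.2] 22.692604736477602
```

View pics/w3.png

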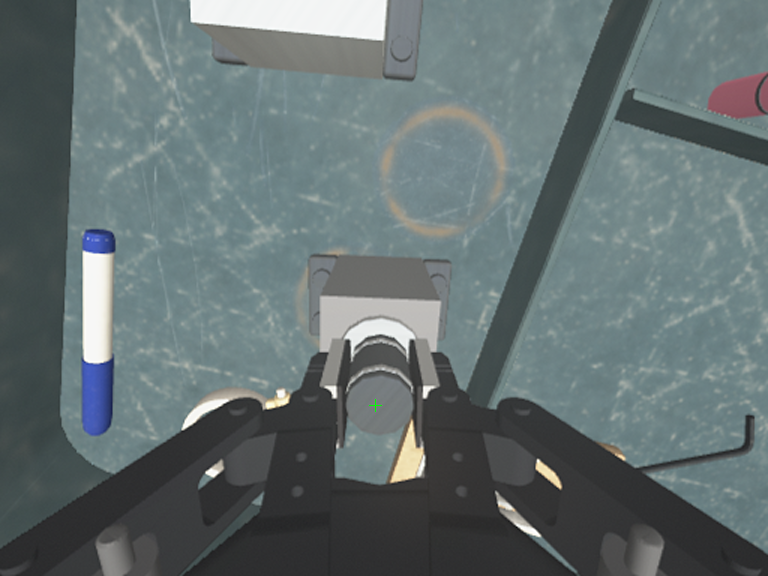

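send_rows --targets '[{"dp": [-15,0,0],"yaw": 0},{"dp": [-50,0,0],"yaw": 0},{"dp": [-90,0,0],"yaw": 0},{"dp": [-110,0,0],"yaw": 0},{"dp": [-110,0,0],"yaw": 0}]'

```text
t: 4.05
tcp_pos: [406.1, 126.5, 207.0]
tcp_rot: [0.563, 0.433, 0.559, -0.428]
contact_force: [-0.4, 0.1, -1.4]
grip_width: 22.6
```

```bash
python3 look.py w4; python3 d.py 548,196.5,200
```

```text
4.05 [406.1 126.5 207. ] [-0.4  0.1 -1.4] 22.64166604234423
[404.8 126.3 204.3] [-0.1 -0.3 -2.6] 22.77685541566708
548,196.5,200 [  5.1 156.5 -30.7]
```

View pics/w4.png

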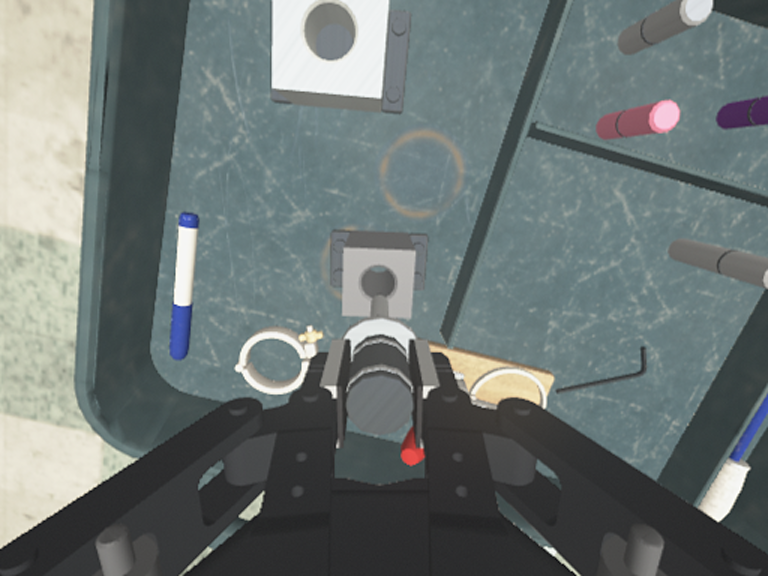

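send_rows --targets '[{"dp": [0,40,-8],"yaw": 0},{"dp": [0,80,-16],"yaw": 0},{"dp": [0,120,-24],"yaw": 0},{"dp": [0,156,-31],"yaw": 0},{"dp": [0,156,-31],"yaw": 0}]'

```text
t: 4.6
tcp_pos: [548.4, 197.5, 200.4]
tcp_rot: [0.56, 0.43, 0.562, -0.43]
contact_force: [0.8, 0.6, -1.3]
grip_width: 22.6
```

```bash
python3 look.py w5 546,196.5,70; python3 d.py 548,196.5,200;python3 - <<'E'
from rig import optics
import cv2
for n in("scene","top"):
    im=optics.snapshot(n)[:,:,::-1]; cv2.imwrite(f"pics/{n}5.png",im)
    c=im[150:280,130:325] if n=="scene" else im[130:265,130:310]
    cv2.imwrite(f"pics/{n}5c.png",cv2.resize(c,None,fx=4,fy=4,interpolation=cv2.INTER_CUBIC))
E
```

```text
546,196.5,70 [379.5 277.8]
4.6 [548.4 197.5 200.4] [ 0.8  0.6 -1.3] 22.63019083622953
[546.8 196.8 200.8] [-0.3 -1.1 -3.1] 22.857922173473913
548,196.5,200 [0.7 1.1 0.6]
```

View pics/w5.png

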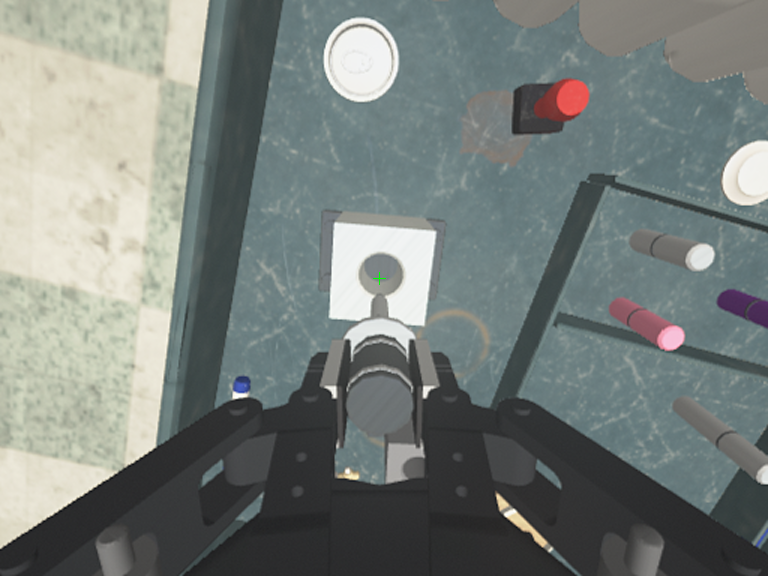

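View pics/scene5c.png

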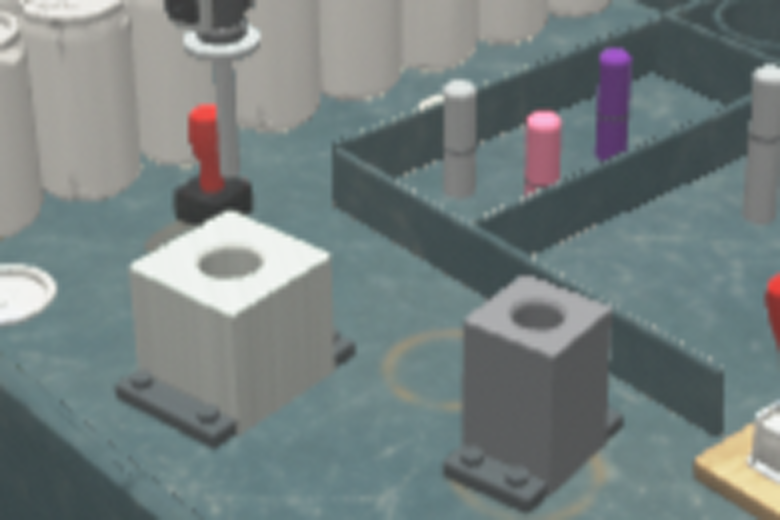

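```bash
python3 - <<'E'
from h import *
d=np.load("pics/w5.npz")
for u,z in[((379,297),113.),((380,273),70),((380,412),227)]: print(onz(d["K"],d["T"],(u[0]-.25)/1.5,(u[1]-.25)/1.5,z))
E
```

```text
[546.05011764 196.74660179 113.        ]
[549.4924945  197.05015319  70.        ]
[544.09861142 195.59108161 227.        ]
```

send_rows --targets '[{"dp": [25,2,0],"yaw": 0},{"dp": [45,2,0],"yaw": 0},{"dp": [58,2,0],"yaw": 0},{"dp": [64,2,0],"yaw": 0},{"dp": [64,2,0],"yaw": 0}]'

```text
t: 5.25
tcp_pos: [546.8, 196.5, 137.6]
tcp_rot: [0.56, 0.43, 0.562, -0.43]
contact_force: [-0.0, 0.4, -1.8]
grip_width: 22.8
```

```bash
python3 d.py 548,197,127
```

```text
[546.8 196.5 137.6] [-0.   0.4 -1.8] 22.767182842101345
548,197,127 [10.6  1.3 -0.2]
```

send_rows --targets '[{"dp": [5,1,0],"yaw": 0},{"dp": [10,1,0],"yaw": 0},{"dp": [13,1,0],"yaw": 0},{"dp": [13,1,0],"yaw": 0},{"dp": [13,1,0],"yaw": 0}]'

```text
t: 5.75
tcp_pos: [548.3, 196.9, 125.3]
tcp_rot: [0.56, 0.431, 0.562, -0.43]
contact_force: [0.2, 0.1, -0.4]
grip_width: 22.8
```

```bash
python3 look.py w6;python3 d.py
```

```text
5.75 [548.3 196.9 125.3] [ 0.2  0.1 -0.4] 22.805711333101545
[548.3 196.9 125.3] [0.9 0.5 0.4] 22.58803897647955
```

send_rows --targets '[{"dp": [1.5,0,0],"yaw": 0},{"dp": [1.5,0,0],"yaw": 0},{"dp": [1.5,0,0],"yaw": 0}]'

```text
t: 6.1
tcp_pos: [548.4, 196.9, 123.9]
tcp_rot: [0.56, 0.431, 0.561, -0.43]
contact_force: [-0.9, 0.5, 0.1]
grip_width: 22.8
```

send_rows --targets '[{"dp": [2,0,0],"yaw": 0},{"dp": [2,0,0],"yaw": 0},{"dp": [2,0,0],"yaw": 0}]'

```text
t: 6.4
tcp_pos: [548.6, 197.0, 122.3]
tcp_rot: [0.561, 0.431, 0.561, -0.43]
contact_force: [0.3, -0.1, 2.2]
grip_width: 22.5
```

send_rows --targets '[{"dp": [1,0,0],"yaw": 0},{"dp": [1,0,0],"yaw": 0},{"dp": [1,0,0],"yaw": 0}]'

```text
t: 6.7
tcp_pos: [549.0, 197.1, 122.2]
tcp_rot: [0.561, 0.431, 0.561, -0.43]
contact_force: [-0.6, -0.2, 5.4]
grip_width: 22.7
```

send_rows --targets '[{"dp": [-20,0,0],"yaw": 0},{"dp": [-50,0,0],"yaw": 0},{"dp": [-80,0,0],"yaw": 0},{"dp": [-80,0,0],"yaw": 0}]'

```text
t: 7.1
tcp_pos: [551.1, 197.5, 206.6]
tcp_rot: [0.563, 0.433, 0.559, -0.428]
contact_force: [0.3, 0.4, 0.7]
grip_width: 22.7
```

```bash
python3 look.py w7;python3 d.py 404,126.5,200
```

```text
7.1 [551.1 197.5 206.6] [0.3 0.4 0.7] 22.668462508515322
[549.9 197.2 203.9] [-0.4  0.6 -1.4] 22.448312313304974
404,126.5,200 [   3.  -159.2   30.5]
```

View pics/w7.png

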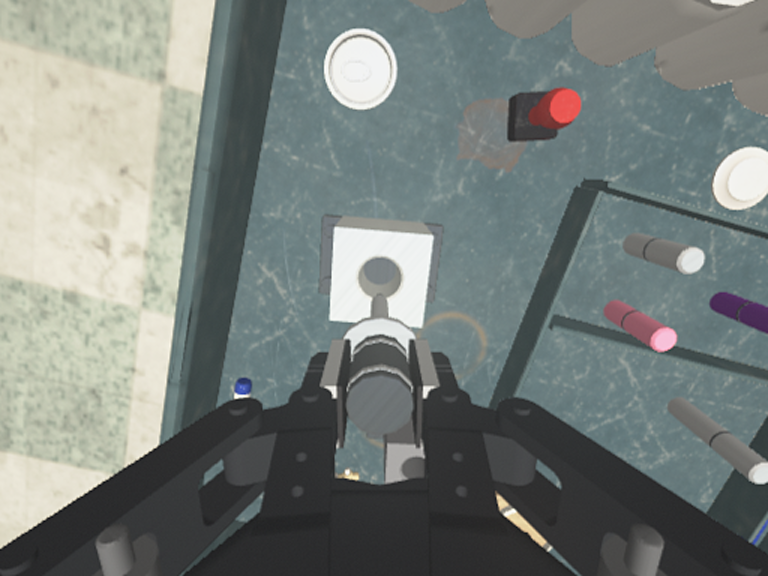

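send_rows --targets '[{"dp": [0,-40,8],"yaw": 0},{"dp": [0,-80,15],"yaw": 0},{"dp": [0,-120,23],"yaw": 0},{"dp": [0,-159,30],"yaw": 0},{"dp": [0,-159,30],"yaw": 0}]'

```text
t: 7.65
tcp_pos: [399.1, 125.8, 198.7]
tcp_rot: [0.56, 0.431, 0.562, -0.431]
contact_force: [0.4, 0.7, -1.8]
grip_width: 22.9
```

```bash
python3 look.py w8 402,127,80;python3 d.py 404,126.5,91
```

```text
402,127,80 [378.3 274.4]
7.65 [399.1 125.8 198.7] [ 0.4  0.7 -1.8] 22.890017250729713
[401.2 126.4 199.8] [-0.2 -0.5 -0.8] 22.553095962453153
404,126.5,91 [108.8   2.6   0.8]
```

View pics/w8.png

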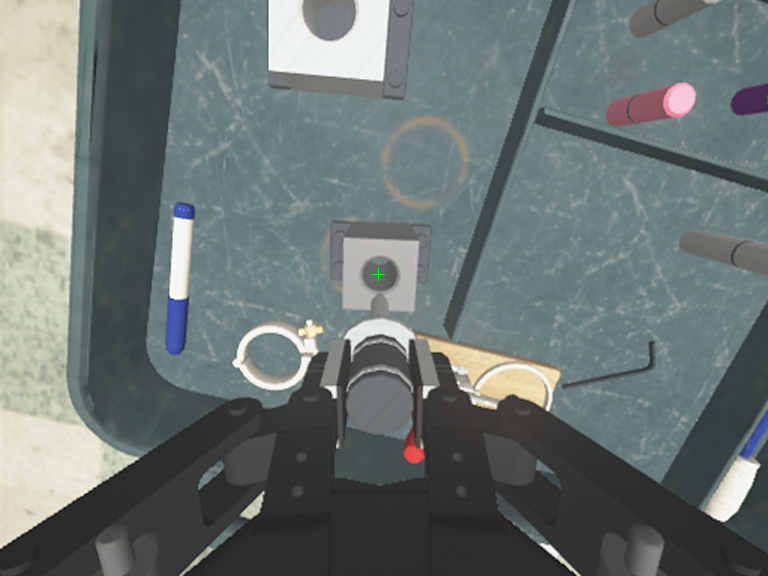

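send_rows --targets '[{"dp": [10,2.5,0.5],"yaw": 0},{"dp": [45,2.5,0.5],"yaw": 0},{"dp": [75,2.5,0.5],"yaw": 0},{"dp": [95,2.5,0.5],"yaw": 0},{"dp": [100,2.5,0.5],"yaw": 0}]'

```text
t: 8.2
tcp_pos: [401.5, 126.6, 95.1]
tcp_rot: [0.558, 0.429, 0.563, -0.432]
contact_force: [-0.3, -0.3, -1.5]
grip_width: 22.5
```

```bash
python3 d.py 404,126.5,92
```

```text
[401.5 126.6  95.1] [-0.3 -0.3 -1.5] 22.483309266443644
404,126.5,92 [3.1 2.4 0.8]
```

send_rows --targets '[{"dp": [2,1.5,0.5],"yaw": 0},{"dp": [2,1.5,0.5],"yaw": 0},{"dp": [2,1.5,0.5],"yaw": 0}]'

```text
t: 8.5
tcp_pos: [404.2, 126.8, 93.9]
tcp_rot: [0.559, 0.43, 0.563, -0.431]
contact_force: [0.6, 0.2, -2.0]
grip_width: 22.6
```

send_rows --targets '[{"dp": [0,0,0],"yaw": 0},{"dp": [0,0,0],"yaw": 0}]'

```text
t: 8.7
tcp_pos: [404.7, 126.9, 94.3]
tcp_rot: [0.559, 0.43, 0.563, -0.431]
contact_force: [-0.7, -0.1, -1.3]
grip_width: 23.0
```

send_rows --targets '[{"dp": [2,-0.5,0],"yaw": 0},{"dp": [2,-0.5,0],"yaw": 0},{"dp": [2,-0.5,0],"yaw": 0}]'

```text
t: 9.0
tcp_pos: [404.7, 126.9, 93.5]
tcp_rot: [0.559, 0.43, 0.563, -0.431]
contact_force: [-3.0, -0.6, 5.5]
grip_width: 22.2
```

send_rows --targets '[{"dp": [0,0,0],"yaw": 0},{"dp": [0,0,0],"yaw": 0},{"dp": [0,0,0],"yaw": 0},{"dp": [0,0,0],"yaw": 0}]' --grip 0.1

```text
t: 9.4
tcp_pos: [404.6, 126.8, 93.3]
tcp_rot: [0.559, 0.43, 0.563, -0.431]
contact_force: [0.3, -0.5, 0.1]
grip_width: 46.8
```

send_rows --targets '[{"dp": [-10,0,0],"yaw": 0},{"dp": [-30,0,0],"yaw": 0},{"dp": [-70,0,0],"yaw": 0},{"dp": [-110,0,0],"yaw": 0},{"dp": [-110,0,0],"yaw": 0}]'

```text
t: 9.9
tcp_pos: [408.7, 127.1, 211.0]
tcp_rot: [0.563, 0.433, 0.559, -0.428]
contact_force: [0.6, -0.2, 0.0]
grip_width: 47.1
```

```bash
python3 look.py w9 402,127,120;python3 d.py 550,50,220
```

```text
402,127,120 [376.  302.8]
9.9 [408.7 127.1 211. ] [ 0.6 -0.2  0. ] 47.09706239705168
[407.3 126.9 207.8] [ 0.5 -0.  -0. ] 47.01733985255873
550,50,220 [-11.9 118.  111.1]
```

View pics/w9.png

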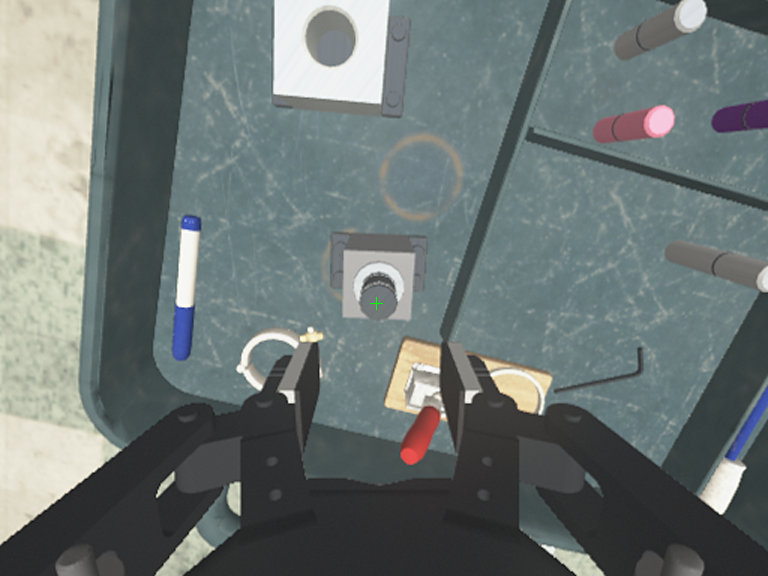

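```bash
python3 d.py 617,-16,200
```

```text
[407.3 126.9 207.8] [ 0.5 -0.  -0. ] 47.01733985255873
617,-16,200 [  8.2 165.6 192.3]
```

send_rows --targets '[{"dp": [0,33,38],"yaw": 0},{"dp": [0,66,76],"yaw": 0},{"dp": [0,100,115],"yaw": 0},{"dp": [0,133,154],"yaw": 0},{"dp": [0,165,192],"yaw": 0}]'

```text
t: 10.45
tcp_pos: [613.0, -14.3, 206.6]
tcp_rot: [0.561, 0.432, 0.561, -0.429]
contact_force: [0.4, 1.3, 1.4]
grip_width: 47.0
```

send_rows --targets '[{"dp": [0,4,5],"yaw": 0},{"dp": [0,4,5],"yaw": 0}]'

```text
t: 10.65
tcp_pos: [617.8, -18.9, 204.4]
tcp_rot: [0.559, 0.432, 0.562, -0.43]
contact_force: [-1.0, 0.5, 0.0]
grip_width: 47.0
```

```bash
python3 look.py w10 617,-16,70;python3 d.py 617,-16,130
```

```text
617,-16,70 [375.3 272.8]
10.65 [617.8 -18.9 204.4] [-1.   0.5  0. ] 46.96474556418392
[617.2 -18.  205. ] [-1.  -0.3 -0.1] 46.894038563100786
617,-16,130 [75.   0.4 -1.6]
```

View pics/w10.png

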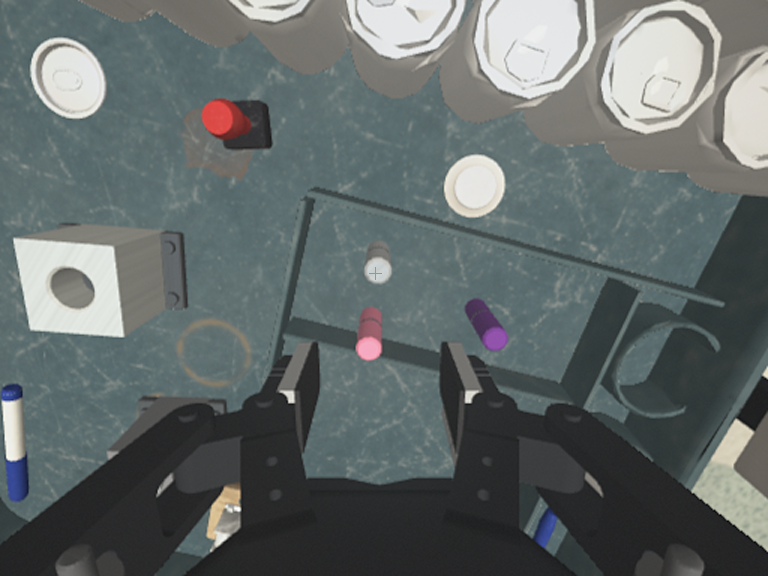

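send_rows --targets '[{"dp": [30,1,-1],"yaw": 0},{"dp": [70,1,-1],"yaw": 0},{"dp": [95,1,-1],"yaw": 0},{"dp": [110,1,-1],"yaw": 0},{"dp": [110,1,-1],"yaw": 0}]'

```text
t: 11.2
tcp_pos: [615.0, -15.0, 92.6]
tcp_rot: [0.558, 0.43, 0.564, -0.43]
contact_force: [-0.3, 0.7, 0.4]
grip_width: 47.0
```

```bash
python3 look.py w11 617.5,-16.5,70;python3 d.py 617.5,-16.5,38
```

```text
617.5,-16.5,70 [383.4 333.6]
11.2 [615.  -15.   92.6] [-0.3  0.7  0.4] 46.95553318604453
[616.6 -15.4  94.8] [-0.7 -0.2  1.7] 47.13767309493255
617.5,-16.5,38 [56.8  0.6  1.6]
```

View pics/w11.png

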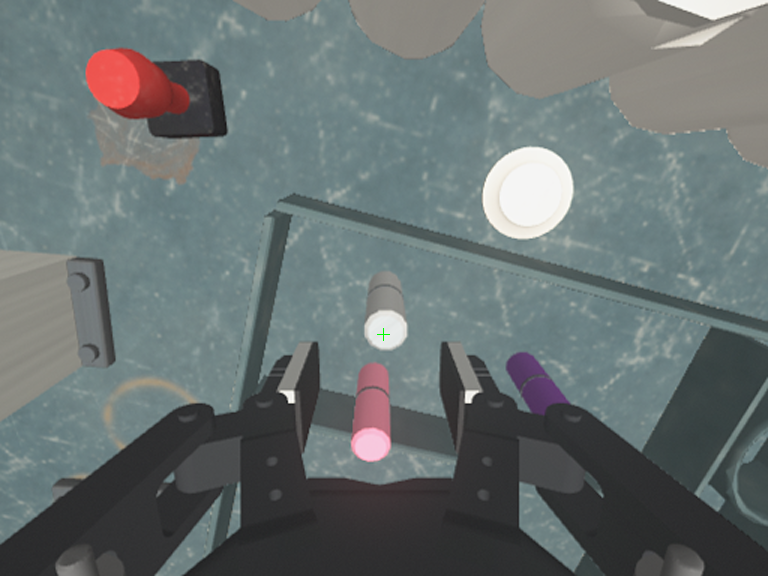

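send_rows --targets '[{"dp": [20,1,1.5],"yaw": 0},{"dp": [38,1,1.5],"yaw": 0},{"dp": [50,1,1.5],"yaw": 0},{"dp": [56,1,1.5],"yaw": 0},{"dp": [56,1,1.5],"yaw": 0}]'

```text
t: 11.75
tcp_pos: [617.8, -16.2, 38.9]
tcp_rot: [0.559, 0.431, 0.563, -0.43]
contact_force: [-0.2, -0.7, 0.8]
grip_width: 47.1
```

```bash
python3 look.py w12 617.5,-16.5,70;python3 d.py 617.5,-16.5,38
```

```text
617.5,-16.5,70 [378.1 408.9]
11.75 [617.8 -16.2  38.9] [-0.2 -0.7  0.8] 47.064210091105736
[618.3 -16.3  39.5] [ 0.7 -0.2  0.2] 47.12638155310787
617.5,-16.5,38 [ 1.5 -0.8  0. ]
```

View pics/w12.png

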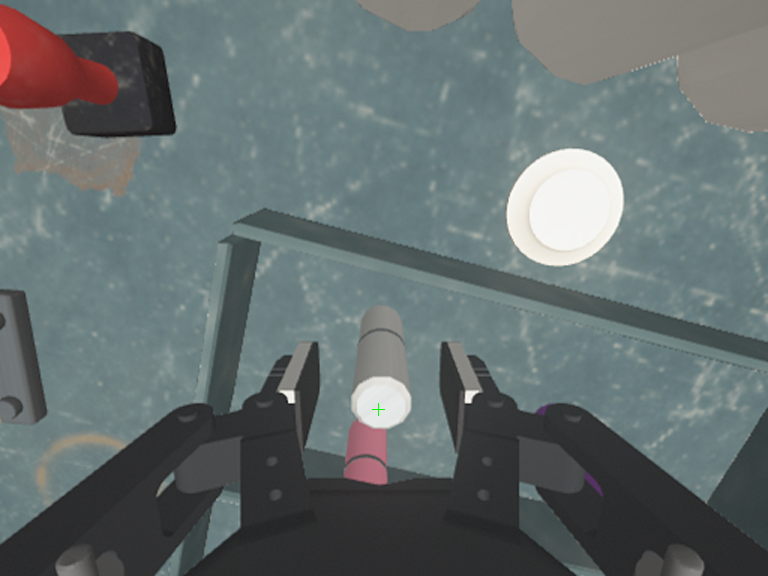

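Well centred. Closing.

send_rows --targets '[{"dp": [0,0,0],"yaw": 0},{"dp": [0,0,0],"yaw": 0},{"dp": [0,0,0],"yaw": 0},{"dp": [0,0,0],"yaw": 0},{"dp": [0,0,0],"yaw": 0}]' --grip -1 --squeeze 40

```text
t: 12.3
tcp_pos: [619.4, -16.5, 40.9]
tcp_rot: [0.56, 0.432, 0.562, -0.429]
contact_force: [-1.0, -0.4, 6.3]
grip_width: 18.6
```

send_rows --targets '[{"dp": [-10,0,0],"yaw": 0},{"dp": [-40,0,0],"yaw": 0},{"dp": [-75,0,0],"yaw": 0},{"dp": [-110,0,0],"yaw": 0},{"dp": [-110,0,0],"yaw": 0}]'

```text
t: 12.8
tcp_pos: [622.8, -17.4, 157.9]
tcp_rot: [0.563, 0.433, 0.558, -0.427]
contact_force: [1.0, -1.1, 0.2]
grip_width: 18.4
```

```bash
python3 look.py w13;python3 d.py 548.5,197,150
```

```text
12.8 [622.8 -17.4 157.9] [ 1.  -1.1  0.2] 18.439016791247152
[621.2 -17.2 154.7] [ 0.  -0.6 -1.2] 18.64170950330554
548.5,197,150 [   4.9  -14.8 -225.7]
```

View pics/w13.png

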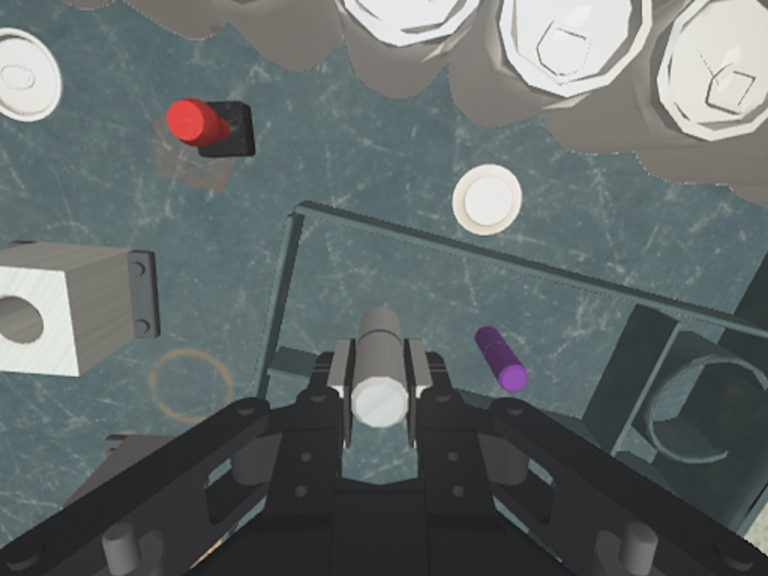

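send_rows --targets '[{"dp": [0,-3,-45],"yaw": 0},{"dp": [0,-6,-90],"yaw": 0},{"dp": [0,-9,-135],"yaw": 0},{"dp": [0,-12,-180],"yaw": 0},{"dp": [0,-15,-225],"yaw": 0}]'

```text
t: 13.35
tcp_pos: [546.1, 197.4, 152.5]
tcp_rot: [0.561, 0.432, 0.561, -0.429]
contact_force: [0.8, 0.4, -2.0]
grip_width: 18.7
```

send_rows --targets '[{"dp": [0,0,0],"yaw": 0},{"dp": [0,0,0],"yaw": 0}]'

```text
t: 13.55
tcp_pos: [544.2, 198.0, 150.1]
tcp_rot: [0.561, 0.43, 0.562, -0.43]
contact_force: [0.1, -0.8, -2.0]
grip_width: 18.7
```

```bash
python3 look.py w14 546.5,196.5,70;python3 d.py 548,196.3,125
```

```text
546.5,196.5,70 [382.2 294. ]
13.55 [544.2 198.  150.1] [ 0.1 -0.8 -2. ] 18.730262967433887
[545.  197.1 150.6] [ 1.  -0.5 -1. ] 18.6649542959556
548,196.3,125 [25.6  2.7  1.6]
```

View pics/w14.png

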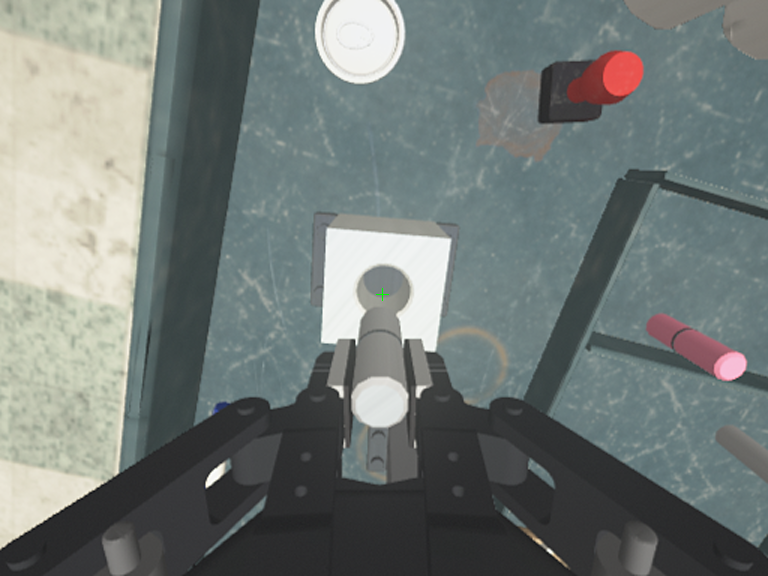

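send_rows --targets '[{"dp": [10,3,1.5],"yaw": 0},{"dp": [22,3,1.5],"yaw": 0},{"dp": [28,3,1.5],"yaw": 0},{"dp": [28,3,1.5],"yaw": 0}]'

```text
t: 14.0
tcp_pos: [547.2, 195.4, 120.1]
tcp_rot: [0.559, 0.43, 0.562, -0.432]
contact_force: [-0.5, -0.1, -0.8]
grip_width: 18.8
```

```bash
python3 look.py w15 546.5,196.5,70;python3 d.py 548,196.3,118;python3 - <<'E'
from rig import optics
import cv2
im=optics.snapshot("scene")[:,:,::-1]
cv2.imwrite(f"pics/scene15c.png",cv2.resize(im[150:280,130:325],None,fx=4,fy=4,interpolation=cv2.INTER_CUBIC))
E
```

```text
546.5,196.5,70 [376.2 315.9]
14.0 [547.2 195.4 120.1] [-0.5 -0.1 -0.8] 18.811561078406584
[547.7 195.7 121.2] [ 0.2  0.3 -0.6] 18.502347641039982
548,196.3,118 [ 3.2  0.4 -0.5]
```

View pics/w15.png

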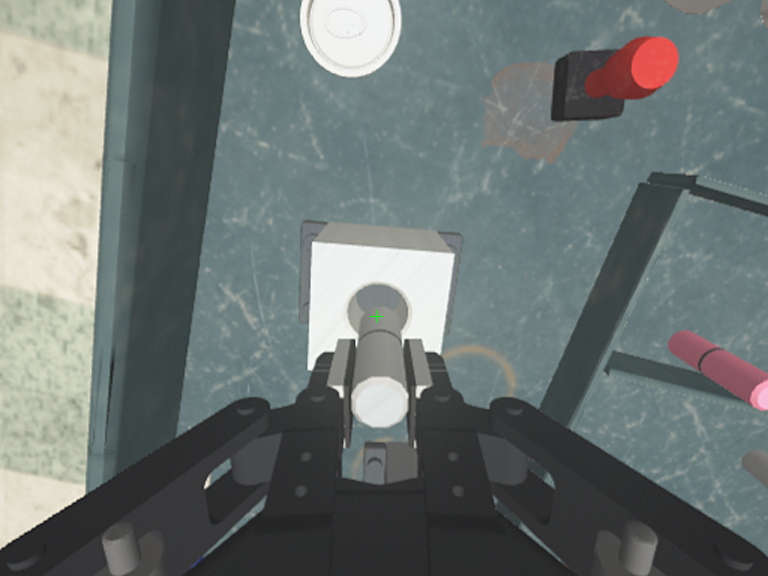

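View pics/scene15c.png

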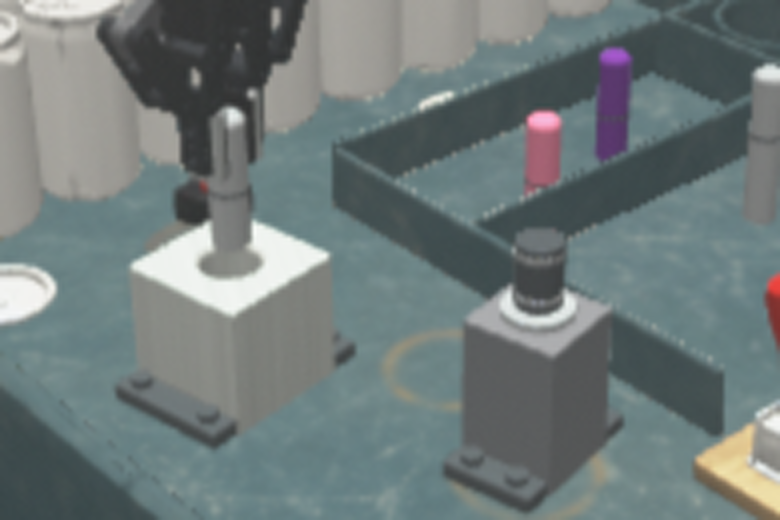

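send_rows --targets '[{"dp": [8,0.5,0],"yaw": 0},{"dp": [18,0.5,0],"yaw": 0},{"dp": [26,0.5,0],"yaw": 0},{"dp": [32,0.5,0],"yaw": 0},{"dp": [32,0.5,0],"yaw": 0}]'

```text
t: 14.6
tcp_pos: [547.6, 196.0, 88.4]
tcp_rot: [0.56, 0.43, 0.562, -0.431]
contact_force: [0.0, -0.1, -1.2]
grip_width: 19.0
```

send_rows --targets '[{"dp": [3,0,0],"yaw": 0},{"dp": [5,0,0],"yaw": 0},{"dp": [5,0,0],"yaw": 0}]'

```text
t: 14.9
tcp_pos: [547.4, 196.0, 83.2]
tcp_rot: [0.56, 0.43, 0.562, -0.431]
contact_force: [0.2, -0.4, -1.5]
grip_width: 18.2
```

send_rows --targets '[{"dp": [2,0,0],"yaw": 0},{"dp": [2,0,0],"yaw": 0},{"dp": [2,0,0],"yaw": 0}]'

```text
t: 15.2
tcp_pos: [547.5, 196.0, 81.2]
tcp_rot: [0.56, 0.43, 0.562, -0.431]
contact_force: [0.1, -0.7, -1.5]
grip_width: 18.9
```

send_rows --targets '[{"dp": [1.5,0,0],"yaw": 0},{"dp": [1.5,0,0],"yaw": 0},{"dp": [1.5,0,0],"yaw": 0}]'

```text
t: 15.5
tcp_pos: [548.0, 196.1, 81.0]
tcp_rot: [0.56, 0.43, 0.562, -0.431]
contact_force: [-2.0, -0.4, 5.6]
grip_width: 18.7
```

send_rows --targets '[{"dp": [0,0,0],"yaw": 0},{"dp": [0,0,0],"yaw": 0},{"dp": [0,0,0],"yaw": 0},{"dp": [0,0,0],"yaw": 0},{"dp": [0,0,0],"yaw": 0}]' --grip 0.1

```text
t: 16.0
tcp_pos: [547.8, 196.1, 80.7]
tcp_rot: [0.56, 0.43, 0.562, -0.431]
contact_force: [0.6, 1.2, -0.2]
grip_width: 47.0
```

send_rows --targets '[{"dp": [-10,0,0],"yaw": 0},{"dp": [-30,0,0],"yaw": 0},{"dp": [-70,0,0],"yaw": 0},{"dp": [-110,0,0],"yaw": 0},{"dp": [-130,0,0],"yaw": 0}]'

```text
t: 16.5
tcp_pos: [550.1, 196.4, 216.3]
tcp_rot: [0.561, 0.432, 0.561, -0.429]
contact_force: [0.4, -0.1, 0.7]
grip_width: 46.8
```

send_rows --targets '[{"dp": [0,0,0],"yaw": 0},{"dp": [0,0,0],"yaw": 0},{"dp": [0,0,0],"yaw": 0}]'

```text
t: 16.8
tcp_pos: [549.2, 196.3, 214.5]
tcp_rot: [0.561, 0.431, 0.561, -0.43]
contact_force: [-0.4, 0.2, 0.2]
grip_width: 47.1
```

```bash
python3 look.py w16 546.5,196.5,110;python3 - <<'E'
from rig import optics
import cv2
im=optics.snapshot("scene")[:,:,::-1]
cv2.imwrite(f"pics/scene16c.png",cv2.resize(im[150:280,130:325],None,fx=4,fy=4,interpolation=cv2.INTER_CUBIC))
E
```

```text
546.5,196.5,110 [377.3 289. ]
16.8 [549.2 196.3 214.5] [-0.4  0.2  0.2] 47.096146878224395
```

View pics/w16.png

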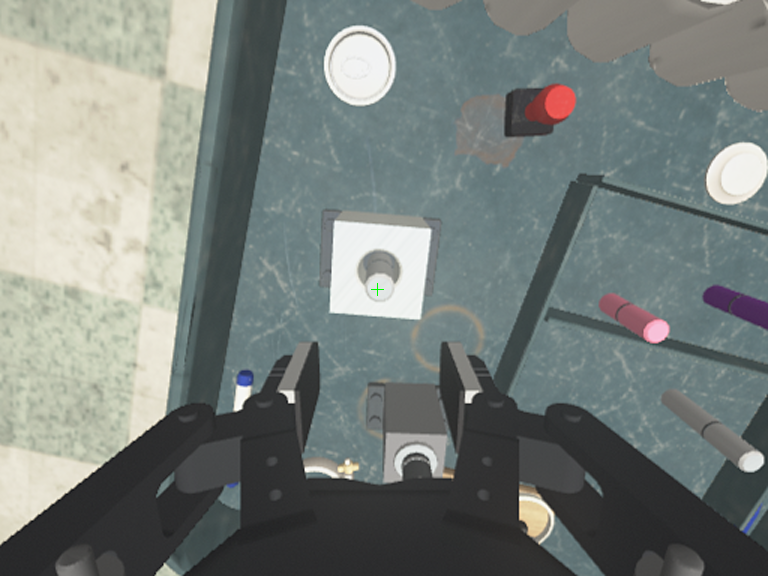

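View pics/scene16c.png

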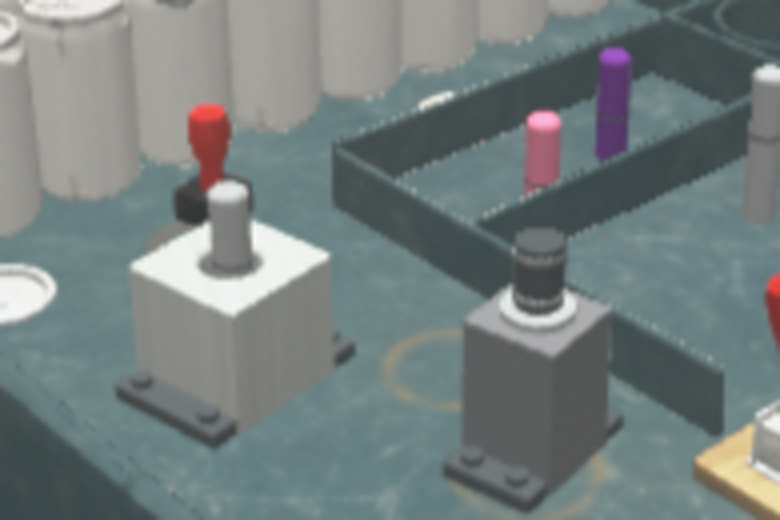

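The wrist view shows the post top at (380,287), central in the bore and at the height expected. The scene view shows the post upright with its line at the bore mouth, and the rod seated upright in its rest at (540,240) in the crop.

```bash
python3 -c "
from rig import ticket
print(ticket.job_done())"
```

```text
the job is handed in; nothing more can be done
None
```

The short post now stands upright on the bottom of the bore, and the depth rod is back in its rest. The job was handed in at about 17 s of the 58 s allowed, and no verdict was reported.

- **Probing:** I lowered the rod into the bore until the tool would go no lower. It stopped at TCP z about 122 mm with the upward force rising past 5 N. That puts the tip about 35 mm below the mouth with its pin nearly fully in, so the bore is 30 mm deep. Bottoming in a 55 mm bore would have come about 25 mm lower.
- **Rod:** I put it back until its collar took the load, then let go. The last scene picture shows it upright in the rest.
- **Post:** I set the short post down until the force showed it was on the bottom (TCP z about 81 mm, where 80.5 mm was expected), then released it and withdrew. The last pictures show it upright and central, with its 40 mm line at the bore mouth. The gripper is about 100 mm clear and its contact force reads about zero.

No check failed. The camera position estimates disagreed by 2–4 mm, which is within the bore's clearance.

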